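Get the blood analyser out from behind the supplies at the gym's test table

ROBOT

A 7-joint arm with a two-finger parallel gripper is mounted at the origin on the work surface. World frame = base frame: x ahead of the robot, y to its left, z up, the work surface at z = 0. Lengths are in m, angles in rad, forces in N, time in s.
With the tool pointing down it reaches from about 0.425 to 0.8 m from the base axis. Payload 8.3 kg.
Tool frame: the origin (TCP) lies between the finger pads; the fingertips stand 14 mm ahead of it and the grasp point (between the pads) lies 5 mm behind it (env.nose_length is the distance from the TCP to the fingertips, in m); y points along the fingers, z is the direction in which the jaws open and shut, and the axes are right-handed (so a half turn about y gives the same grasp; the last joint's range is limited). The gripper opens to 85 mm and grips with 20 to 120 N. Pads are 22 mm wide; open, the fingers measure 114 mm over their backs; the gripper's body (76 mm by 85 mm) begins 54 mm behind the grasp point. The pads swing forward as they close: fully open they stand 13 mm farther back than shut.
Start: joints at [-1.288, 0.383, 0.016, 1.37, -0.006, 1.388, -0.046], TCP at [0.212, 0.588, 0.245] pointing down, gripper open.
Joint ranges: [-2.95, 2.95], [-0.25, 2.06], [-1.52, 1.56], [0.18, 2.33], [-1.44, 4.58], [0.02, 2.06], [-3.01, 3.01]. Speed limits (rad/s): [2.39, 2.39, 3.01, 3.01, 3.14, 3.14, 3.14].

INTERFACE

Orientations are given as a rotation vector (axis times angle).
In Python, from workcell import env gives the robot as it stands. The module is installed in compiled form; this text tells all that it offers.
- The arm moves only by the tool arm_command, never from a script. Its argument "plan" is text: rows parted by semicolons, each of 4 numbers parted by spaces: the shift along the tool's x, y, z in cm, then the turn about the tool's y in rad. A call has 1 to 5 rows; each row is the pose to reach, as a shift and turn from the pose measured when the call began, along the tool's axes at that moment; what a row does not reach only later rows make up. A row lasts 1/10 s, in which the tool goes at most 50 mm and 8.59 degrees, less where a joint would pass 70% of its speed; a pose out of reach is approached as far as the arm can. A call with a gripper value outside its range is refused whole. "grip" is the closure, from 0 (fully open) to 1 (shut), set as the call begins (left out, the last holds). The fingers move at their own pace and stop on an object; "grip_force" is the grip in N (left out, the last holds). Time passes only in rows, so rows that repeat a pose let the fingers close. It gives the time, the measured TCP pose, the force and the opening at its end, in the units of the state.
- env.observe(): the state, without advancing time (a new reading comes with each control period).
- env.get_image(name): name is "scene" or "side" or "wrist"; returns the picture (400x640x3 uint8, blue, green, red); there is no depth.
- env.calibration(name): a dict with "fov_y" (degrees; the focal length in pixels is half the picture's height over the tangent of half this angle, whatever the lens; pixels are square), "cx", "cy" (the principal point, pixels), "distortion" ([k1, k2, p1, p2, k3] as OpenCV has them; the pictures are not rectified), "rvec" (rotation vector, rad) and "tvec" (3), from world to camera coordinates, as OpenCV has them. Camera axes: x right, y down, z forward; pixel columns grow to the right and rows downward; lengths in m; the calibration is good to about 2 mm. A picture is of the moment at which its call begins: read the wrist's pose just before it. calibration takes no time and is no camera call; for the wrist camera it gives the pose at the moment of the call.
- env.sign_off(): hands the job in, once; it reports no verdict.
The state is a dict: "time_s": time; "qpos": joint angles; "qvel": joint speeds; "tau": joint torques, N m; "position": TCP position; "tool_rot": TCP orientation; "ft_force": force on the tool from outside, world axes, zero at the start; "moment": the same for the moment, N m; "gripper_width": finger opening in m.
Only numpy, scipy, OpenCV 4.12 (cv2) and the standard library are available. Lean on these libraries where they do the work, as an engineer would, in place of code of your own. Each camera call takes 0.05 s, during which the arm holds its last target. There are 200 camera calls.

TASK

Get the handheld analyser ready for the next test. First lift the strip tub, the bottle and the carton that stand in front of it out of the grey kit tray and stand all three in the steel side tray, leaving the analyser where it is; then lay the analyser, screen up, on the middle of the black test mat, lengthwise along it and square to it (either end first). Last, stand the tub, the bottle and the carton back in the kit tray, each on the very spot it came from; set everything down gently without dropping it, keep them upright throughout and leave the photometer, the case and the strip stand alone.

Things in the scene. Friction and masses are not known exactly. Their poses are not given: they have to be found in the camera images.
- tub: Loose round white test-strip tub, upright: body 44 mm in diameter up to 70 mm height, above it a wider flip cap 48 mm in diameter from 70 to 92 mm (total height 92 mm), with a 8 mm thumb tab at the rim that is only for the eye. About 70 g. Origin: centre of its underside, z up along its axis. Stands in one of the three places of the front row in the kit tray (see kit_tray).
- bottle: Loose round off-white bottle, upright: body 50 mm in diameter to 70 mm height, shoulder tapering in to 84 mm, then a grey cylindrical screw cap 30 mm in diameter from 84 to 112 mm (total height 112 mm). About 140 g. Origin: centre of its underside, z up along its axis. Can be lifted by the cap.
- carton: Loose closed square carton of brown cardboard with a paper band, upright, 46 x 46 mm and 94 mm tall, about 100 g. Origin: centre of its underside; x and y square to its sides, z up. In the kit tray it stands within about 9 degrees of square with the tray.
- analyser: Loose handheld analyser, a flat off-white rounded bar 56 mm wide (its x), 150 mm long (its y), 36 mm thick (z), with a dark screen towards its +y end and four keys; about 280 g. Origin: centre of its underside. It lies flat, screen up, in the rear of the kit tray behind the tub, bottle and carton, lengthwise along the tray's y. It is gripped across its 56 mm width.
- kit_tray: Fixed shallow grey tray 180 (x) by 260 mm (y), lip 12 mm high, walls and floor 4 mm thick (things stand 4 mm above the table). Origin: centre of its underside; x points away from the robot (turned up to 12 degrees). At the start tub, bottle and carton stand at tray x about -41 mm, y about -85, 0 and 85 mm, in any order, up to 5 mm off; the analyser's centre is at x about 25, y 0 +-12 mm.
- side_tray: Fixed shallow open steel tray, the side area: 270 mm (x) by 110 mm (y), lip 12 mm high, walls and floor 4 mm thick (things stand in it 4 mm above the table); empty at the start. Origin: centre of its underside; its x is the long way. It lies to the robot's left or right, on the other side from the test mat. The three supplies fit in a line along it, 85 mm apart.
- test_mat: Fixed flat black rubber mat, 180 mm (x) by 92 mm (y), 4 mm thick, at any angle; empty at the start. Origin: centre of its underside; its x is the long way. The analyser is to lie on its middle, lengthwise along x. It lies to the robot's left or right.
- photometer: Bystander, leave alone: loose red instrument box 85 x 95 x 50 mm beyond the kit tray, about 500 g. Origin: centre of its underside.
- case: Bystander, leave alone: loose flat dark-grey case 75 x 115 x 36 mm with an orange latch, beyond the kit tray, about 300 g. Origin: centre of its underside.
- strip_stand: Bystander, leave alone: loose clear plastic comb-shaped strip stand, base 55 x 85 mm, 38 mm tall, far to the left beyond the trays, about 90 g. Origin: centre of its underside.
Not all that is in view belongs to the job. What is shaped like the bottle but purple is not meant. There is more than one size of the test_mat; the one meant has the size given above.

How it is judged:
By the outcome, as a careful person would: the job done as asked, in the order asked, and still so for the second after the job is handed in, with the robot touching nothing.
It also fails if it takes over 144 s, if anything falls off the work surface, if the arm or the gripper's body presses on something with over 40 N, if the wrist force passes 120 N, or if a joint passes its speed limit or range.

## Working session

There is one attempt and no reset: what is moved stays moved. The work goes in short steps, Python scripts to look and compute and a tool call to move; the robot and the scene stay as the last step left them, time stands still between calls to the robot, and variables do not carry over. Pictures are saved under pics/ and viewed, about 12 in all and at most 16, crops included, and the job is handed in when it is done.

Besides the shell and the picture viewer there is one more tool, called after ">>>" in YAML: its name, and indented under it one key for each argument. arm_command: Moves the arm, as the interface text tells. Its arguments: {"type":"object","properties":{"plan":{"type":"string"},"grip":{"type":"number"},"grip_force":{"type":"number"}},"required":["plan"]}

```bash
mkdir -p pics
cat > h.py <<'E'
from workcell import env
import numpy as np, cv2
from scipy.spatial.transform import Rotation as R
def cal(n):
    c=env.calibration(n); f=200/np.tan(np.radians(c['fov_y'])/2)
    K=np.array([[f,0,c['cx']],[0,f,c['cy']],[0,0,1.]])
    return K,np.array(c['distortion'],float),np.array(c['rvec'],float),np.array(c['tvec'],float)
def shot(n,name=None):
    c=cal(n); im=np.ascontiguousarray(env.get_image(n))
    if name: cv2.imwrite(f'pics/{name}.png',im)
    return im,c
def ray(c,px):
    K,D,r,t=c; u=cv2.undistortPoints(np.array(px,float).reshape(-1,1,2),K,D).reshape(-1,2)
    M=R.from_rotvec(r.ravel()).as_matrix(); d=np.c_[u,np.ones(len(u))]@M
    return -M.T@t.ravel(),d
def onz(c,px,z):
    o,d=ray(c,px); return (o+d*((z-o[2])/d[:,2])[:,None])[:,:2]
def proj(c,P):
    K,D,r,t=c; return cv2.projectPoints(np.array(P,float).reshape(-1,1,3),r,t,K,D)[0].reshape(-1,2)
def st():
    s=env.observe(); Rm=R.from_rotvec(s['tool_rot']).as_matrix()
    return s,np.array(s['position']),Rm
def go(x,y,z,jaw=None):
    "tool shift in cm to the world TCP, and turn about tool y to put jaw axis at world angle jaw (deg)"
    s,p,Rm=st(); d=Rm.T@(np.array([x,y,z])-p)*100
    zz=Rm[:,2]; a=np.degrees(np.arctan2(zz[1],zz[0])); t=0
    if jaw is not None:
        t=-((jaw-a+90)%180-90)   # tool y down: +turn lowers world angle
    print('shift',d.round(2),'turn',round(np.radians(t),3),'jaw now',round(a,1),'pos',p.round(4),'q7',round(s['qpos'][6],2),'t',s['time_s'])
E
python3 - <<'E'
from h import *
s,p,Rm=st(); print(s); print(Rm.round(3))
for n in('scene','side','wrist'):
    im,c=shot(n,n+'0'); print(n,c[0][0,0],ray(c,[[320,200]]))
a=cv2.imread('pics/scene0.png');
E
```

```text
{'time_s': 0.0, 'qpos': array([-1.28791631,  0.38420272,  0.01637054,  1.37117207, -0.0062675 ,
        1.38817942, -0.04646828]), 'qvel': array([ 0.0004898 , -0.00018289,  0.00131358, -0.00097615,  0.00066084,
        0.00085604, -0.00147407]), 'tau': array([-4.03014319e-04, -6.27588701e+01,  8.44124034e-01, -3.71833563e+01,
        1.65600178e-02,  1.41325322e-02,  4.73244415e-05]), 'position': array([0.21164503, 0.58756926, 0.24429279]), 'tool_rot': array([-1.55562028,  0.27152879, -0.27110909]), 'ft_force': array([0.37778965, 0.40033876, 0.63307103]), 'moment': array([-0.00369659,  0.01444691,  0.01481713]), 'gripper_width': 0.08560295503786387}
[[ 0.941 -0.001  0.339]
 [-0.339 -0.002  0.941]
 [ 0.    -1.    -0.002]]
scene 364.83124641943766 (array([0.99065787, 0.74487857, 0.80262529]), array([[-0.36690894, -0.5623218 , -0.74113203]]))
side 447.76625107476934 (array([0.40321412, 1.16652546, 1.18556829]), array([[ 0.13165911, -0.63284283, -0.76348677]]))
wrist 324.7549577089607 (array([0.13571484, 0.61616661, 0.373742  ]), array([[ 0.30567558, -0.1185346 , -0.94477893]]))
```

View pics/scene0.png

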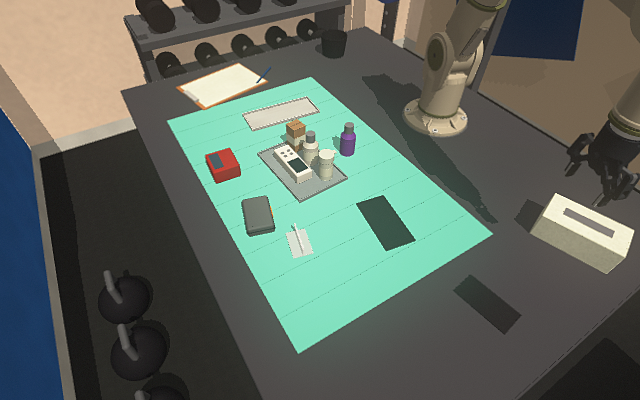

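View pics/side0.png

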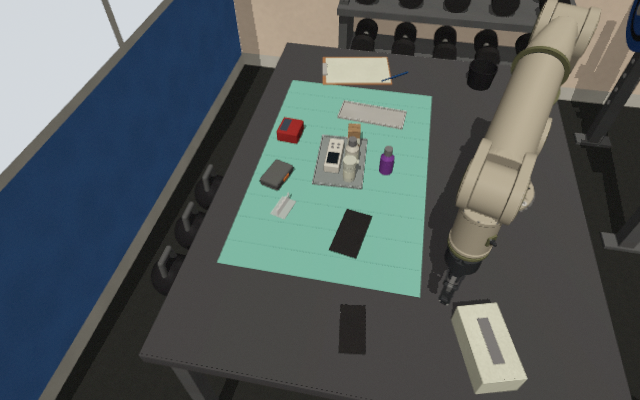

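The scene picture shows the kit tray at (302,168), with the carton at (296,133), the bottle at (310,145) and the tub at (327,163). The purple decoy is at (347,140) and the side tray at (281,113). There are two black mats, at (386,222) and (487,303) in the scene view, so I'll measure both.

Run:
```python
from h import *
c=cal('scene'); s=cal('side')
A=onz(c,[[357,203],[385,196],[414,239],[388,250]],.004);B=onz(c,[[454,290],[471,275],[521,315],[505,332]],.004)
A2=onz(s,[[345,209],[371,213],[356,257],[331,247]],.004);B2=onz(s,[[341,304],[366,305],[366,353],[339,352]],.004)
for n,q in zip('A B A2 B2'.split(),(A,B,A2,B2)):
    print(n,q.mean(0).round(3),[round(float(np.hypot(*(q[i]-q[(i+1)%4]))),3) for i in range(4)])
for n,cc,px in(('sidetray',c,[[242,113],[315,97],[320,111],[250,130]]),('sidetray2',s,[[343,102],[407,115],[403,128],[338,115]]),('kit',c,[[257,153],[306,131],[347,179],[301,202]]),('kit2',s,[[324,135],[367,140],[364,188],[314,184]])):
    q=onz(cc,px,.012);print(n,q.round(3).tolist(),q.mean(0).round(3))
a=cv2.imread('pics/scene0.png')[85:215,220:380];b=cv2.imread('pics/side0.png')[90:270,300:420]
a=cv2.resize(a,None,fx=3.0,fy=3.0,interpolation=2);b=cv2.resize(b,None,fx=2.16667,fy=2.16667,interpolation=2)
cv2.imwrite('pics/crop1.png',np.hstack([a,b[:390]]))
print(a.shape,b.shape)
```

```text
A [0.479 0.301] [0.091, 0.168, 0.084, 0.179]
B [0.428 0.622] [0.068, 0.137, 0.065, 0.138]
A2 [0.482 0.296] [0.089, 0.184, 0.086, 0.162]
B2 [0.427 0.622] [0.072, 0.138, 0.072, 0.139]
sidetray [[0.617, -0.376], [0.326, -0.33], [0.36, -0.238], [0.635, -0.266]] [ 0.484 -0.302]
sidetray2 [[0.617, -0.358], [0.345, -0.323], [0.355, -0.238], [0.623, -0.269]] [ 0.485 -0.297]
kit [[0.667, -0.14], [0.468, -0.159], [0.481, 0.114], [0.651, 0.123]] [ 0.567 -0.016]
kit2 [[0.656, -0.137], [0.486, -0.14], [0.465, 0.11], [0.641, 0.125]] [ 0.562 -0.011]
(390, 480, 3) (390, 260, 3)
```

View pics/crop1.png

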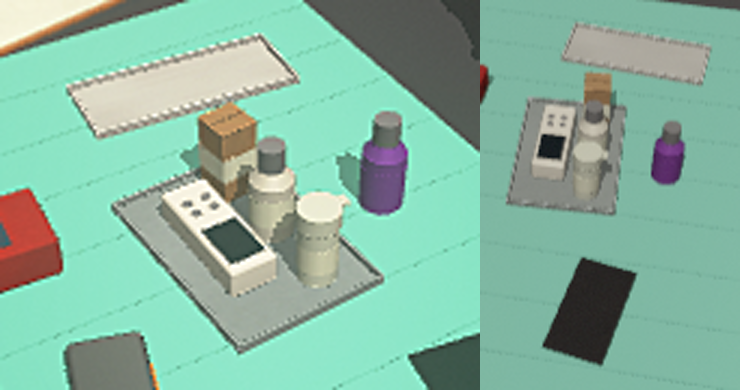

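Mat A at scene (386,222) measures about 180x90 mm, while mat B at (487,303) is about 138x70 mm. A fits the size given, and the crop confirms it as the one on the green, centred near (0.48,0.30). The bottle meant is the off-white one at scene (310,145), not the purple one at (347,140). Next I move the wrist camera over the kit tray.

Run:
```python
from h import *
go(.49,-.01,.30,90)
c=cal('scene');print(onz(c,[[349,125]],.112),onz(c,[[347,156]],0))
```

```text
shift [ 46.44  -5.48 -46.8 ] turn -0.346 jaw now 70.2 pos [0.2117 0.5877 0.2445] q7 -0.05 t 0.15
[[ 0.40165929 -0.00240227]] [[0.4110187  0.01421001]]
```

>>> arm_command:
  plan: "3.3 -1 -3.4 0;6.6 -2 -6.7 0;10 -3 -10 0;13.2 -4 -13.4 0;16.5 -5.5 -16.7 0"

```text
time_s: 0.65
position: [0.3105, 0.3725, 0.2994]
tool_rot: [-1.556, 0.272, -0.271]
ft_force: [-0.0, 0.0, 1.1]
gripper_width: 0.0853
```

>>> arm_command:
  plan: "3.3 0 -3.4 0;6.6 0 -6.7 0;10 0 -10 0;13.2 0 -13.4 0;16.5 0 -16.7 0"

```text
time_s: 1.15
position: [0.4094, 0.1574, 0.2998]
tool_rot: [-1.556, 0.272, -0.271]
ft_force: [0.1, 0.4, 0.1]
gripper_width: 0.0853
```

>>> arm_command:
  plan: "3.3 0 -3.4 -0.12;6.6 0 -6.7 -0.24;10 0 -10 -0.346;13 0 -13 -0.346;13 0 -13 -0.346"

```text
time_s: 1.65
position: [0.4887, -0.0163, 0.3002]
tool_rot: [-1.576, 0.008, -0.007]
ft_force: [0.6, 0.0, 1.5]
gripper_width: 0.0854
```

Run:
```python
from h import *
go(.49,-.01,.30,90)
im,c=shot('wrist','w1')
```

```text
shift [0.12 0.02 0.63] turn -0.009 jaw now 89.5 pos [ 0.4887 -0.0163  0.3002] q7 1.56 t 1.65
```

View pics/w1.png

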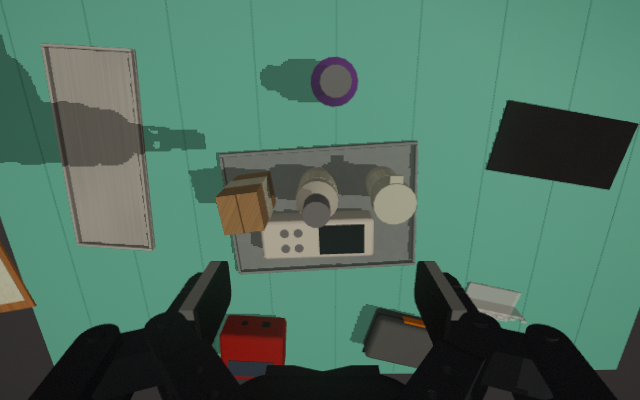

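The wrist view shows everything at once: carton top (243,207), bottle cap (316,210), tub cap (395,205), analyser (318,238), purple decoy (334,82), side tray (98,147) and mat (562,144). I'll measure with masks next.

Run:
```python
from h import *
im=cv2.imread('pics/w1.png');c=cal('wrist')
def rect(mask,z,name):
    cs=cv2.findContours(mask.astype(np.uint8)*255,0,cv2.CHAIN_APPROX_NONE)[0];k=max(cs,key=cv2.contourArea)
    P=onz(c,k.reshape(-1,2),z)*1000; r=cv2.minAreaRect(P.astype(np.float32)); print(name,np.round(r[0],1),np.round(r[1],1),round(r[2],2),k.reshape(-1,2).min(0),k.reshape(-1,2).max(0))
h=cv2.cvtColor(im,cv2.COLOR_BGR2HSV); H,S,V=cv2.split(h)
g=np.zeros(V.shape,bool)
def win(m,x0,y0,x1,y1):
    w=g.copy(); w[y0:y1,x0:x1]=True; return m&w
green=(H>65)&(H<95)&(S>60)
rect(win((V<60),470,85,640,205),.004,'mat')
rect(win(~green,30,35,165,120)|win(~green,30,120,165,260),.012,'sidetray')
nz=cv2.morphologyEx(win(~green,205,135,425,275).astype(np.uint8),cv2.MORPH_OPEN,np.ones((5,5)))
rect(nz>0,.012,'kit')
for n,px,z in(('tub',[[395,205]],.096),('bottle',[[316,210]],.116)): print(n,onz(c,px,z))
print('kit corners',onz(c,[[217,154],[417,142],[414,263],[239,272]],.012).round(4).tolist())
print('st corners',onz(c,[[42,44],[135,49],[154,249],[78,244]],.012).round(4).tolist())
b=cv2.resize(im[135:280,200:430],None,fx=3.4,fy=3.4,interpolation=2);cv2.imwrite('pics/crop2.png',b)
```

```text
mat [480.9 303.5] [181.4  91.3] 80.96 [486 101] [637 188]
sidetray [ 489.5 -302.9] [115.4 269.6] 85.58 [40 43] [154 250]
kit [569.1 -21.3] [180.7 273.1] 3.36 [216 141] [417 273]
tub [[0.52865053 0.06634252]]
bottle [[ 0.52641633 -0.01950941]]
kit corners [[0.4873, -0.1502], [0.4733, 0.1087], [0.6494, 0.1197], [0.6632, -0.1371]]
st corners [[0.3522, -0.3476], [0.3602, -0.2351], [0.6251, -0.2572], [0.6171, -0.368]]
```

View pics/crop2.png

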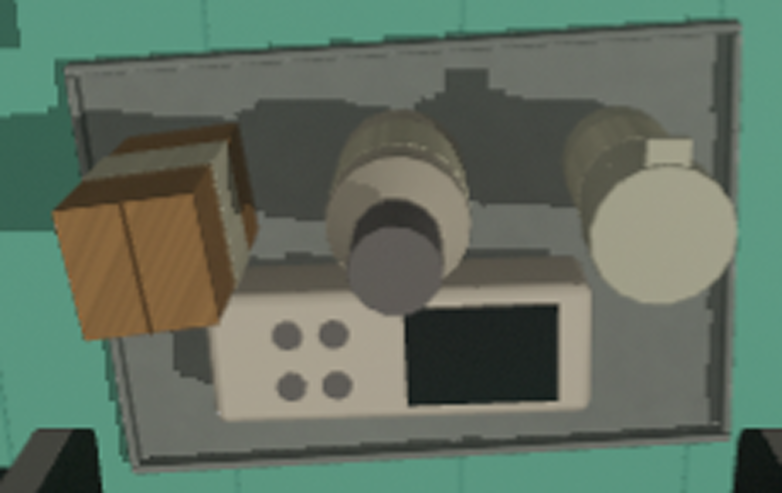

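```bash
cat > m1.py <<'E'
from h import *
im=cv2.imread('pics/w1.png');c=cal('wrist')
f=lambda q:np.array(q,float)/3.4+[200,135]
for n,q,z in(('tub',[[663,235]],.096),('bottle',[[395,270]],.116),('carton',[[55,212],[193,193],[222,322],[85,338]],.098),('ana',[[213,300],[590,283],[590,405],[222,420]],.04)):
    P=onz(c,f(q),z);print(n,P.mean(0).round(4))
    if len(P)==4:
        e=P[1]-P[0]+P[2]-P[3];g=P[2]-P[1]+P[3]-P[0];print('  ang of y-ish',np.degrees(np.arctan2(e[1],e[0])).round(1),np.degrees(np.arctan2(g[1],g[0])).round(1),np.hypot(*e)/2,np.hypot(*g)/2)
# tray frame
a=np.radians(3.3);M=np.array([[np.cos(a),-np.sin(a)],[np.sin(a),np.cos(a)]]);T=np.array([.568,-.015])
for y in(-.085,0,.085): print('nominal',(T+M@[-.041,y]).round(4))
E
python3 m1.py
```

```text
tub [0.5276 0.0663]
bottle [ 0.5313 -0.0194]
carton [ 0.5372 -0.1026]
  ang of y-ish 97.4 7.4 0.04547089959754264 0.0445662304087157
ana [ 0.5962 -0.0186]
  ang of y-ish 92.4 1.4 0.1451876655871514 0.05197739814469947
nominal [ 0.532  -0.1022]
nominal [ 0.5271 -0.0174]
nominal [0.5222 0.0675]
```

```bash
python3 -c "
from h import *
go(.537,-.1025,.20,97.4)"
```

```text
shift [ 4.97 10.01 -8.91] turn -0.136 jaw now 89.6 pos [ 0.488  -0.0128  0.2999] q7 1.56 t 1.7
```

The arm was still settling about 3.5 mm in y when that picture was taken, so I shift those y values by -3.5 mm. From here I let the arm settle and save the calibration with each shot.

>>> arm_command:
  plan: "2.5 3 -4.5 -0.068;5 6 -9 -0.136;5 9 -9.3 -0.136;5 10 -9.3 -0.136;5 10 -9.3 -0.136"
  grip: 0.2
  grip_force: 30

```text
time_s: 2.2
position: [0.536, -0.1051, 0.198]
tool_rot: [-1.571, -0.097, 0.107]
ft_force: [-0.7, 0.1, 0.3]
gripper_width: 0.0686
```

>>> arm_command:
  plan: "0 0 0 0;0 0 0 0"

```text
time_s: 2.4
position: [0.5366, -0.1033, 0.1993]
tool_rot: [-1.57, -0.1, 0.107]
ft_force: [0.6, 0.5, 0.3]
gripper_width: 0.0683
```

```bash
python3 - <<'E'
import h
s=open('h.py').read()
s=s.replace("if name: cv2.imwrite(f'pics/{name}.png',im)","\n    if name:\n        cv2.imwrite(f'pics/{name}.png',im); import pickle; pickle.dump(c,open(f'pics/{name}.pkl','wb'))")
s+='''
def load(n):
    import pickle; return cv2.imread(f'pics/{n}.png'),pickle.load(open(f'pics/{n}.pkl','rb'))
'''
open('h.py','w').write(s)
E
python3 - <<'E'
from h import *
go(.537,-.106,.07,97.4)
im,c=shot('wrist','w2')
go(.537,-.106,.07,97.4)
E
```

```text
shift [ 0.06 12.93 -0.26] turn 0.003 jaw now 97.6 pos [ 0.5366 -0.1033  0.1993] q7 2.0 t 2.4
shift [ 0.06 12.94 -0.22] turn 0.003 jaw now 97.5 pos [ 0.5367 -0.1036  0.1994] q7 2.0 t 2.45
```

View pics/w2.png

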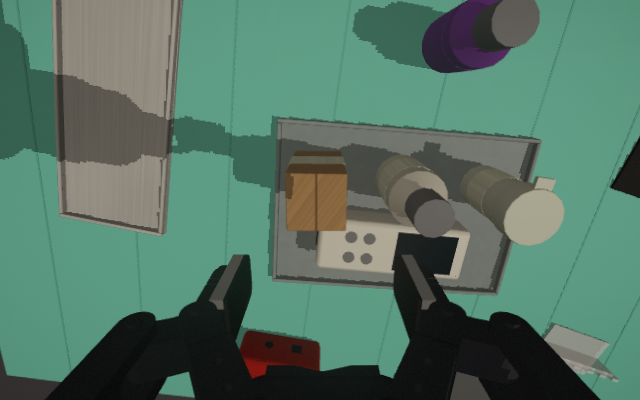

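Carton top spans (287,173) to (346,230), bottle cap top is at (434,216) and tub cap at (533,212). Tray corners are (276,118), (540,138), (497,294) and (274,281).

Run:
```python
from h import *
im,c=load('w2')
h=cv2.cvtColor(im,cv2.COLOR_BGR2HSV)
m=((h[...,0]>8)&(h[...,0]<20)&(h[...,1]>110)&(h[...,2]>115)).astype(np.uint8);m[:,:270]=0;m[:,360:]=0;m[:160]=0;m[240:]=0
k=max(cv2.findContours(m,0,1)[0],key=cv2.contourArea);P=onz(c,k.reshape(-1,2),.098)*1000
print('carton',cv2.minAreaRect(P.astype(np.float32)),k.reshape(-1,2).min(0),k.reshape(-1,2).max(0))
print('tub',onz(c,[[533,211.5]],.096),'bottle',onz(c,[[434,216]],.116))
q=onz(c,[[276,118],[540,138],[497,294],[274,281]],.012);print('kit',q.mean(0),np.degrees(np.arctan2(*(q[1]-q[0]+q[2]-q[3])[::-1]))-90)
q=onz(c,[[318,208],[469,231],[463,278],[320,265]],.04);print('ana',q.mean(0),q.round(3).tolist())
q=onz(c,[[60,212],[163,234]],.012);print('st far corners',q)
```

```text
carton ((536.6262817382812, -96.13226318359375), (44.838191986083984, 21.944318771362305), 7.293560028076172) [317 174] [346 230]
tub [[0.52376939 0.05986253]] bottle [[ 0.53064005 -0.02430437]]
kit [ 0.56999608 -0.01900768] 3.5422360648744586
ana [ 0.59380475 -0.02453728] [[0.563, -0.104], [0.568, 0.045], [0.62, 0.054], [0.624, -0.094]]
st far corners [[ 0.61471584 -0.37389031]
 [ 0.6255029  -0.26433664]]
```

>>> arm_command:
  plan: "0.1 4 -0.3 0;0.1 8 -0.3 0;0.1 11 -0.3 0;0.1 12.9 -0.3 0;0.1 12.9 -0.3 0"

```text
time_s: 2.95
position: [0.5364, -0.1055, 0.0689]
tool_rot: [-1.569, -0.099, 0.11]
ft_force: [-0.9, -0.2, 0.6]
gripper_width: 0.0682
```

>>> arm_command:
  plan: "0 0 0 0;0 0 0 0"

```text
time_s: 3.15
position: [0.5375, -0.1052, 0.0705]
tool_rot: [-1.569, -0.101, 0.109]
ft_force: [0.3, 0.6, -0.0]
gripper_width: 0.0681
```

Run:
```python
from h import *
print(env.observe()['ft_force'])
go(.5375,-.1065,.07,97.4)
im,c=shot('wrist'); im2,_=shot('scene')
cv2.imwrite('pics/c3.png',np.hstack([im[100:400,140:500],cv2.resize(im2[60:210,220:400],None,fx=2,fy=2)]))
```

```text
[ 0.32439956  0.58279925 -0.02214262]
shift [-0.02  0.05 -0.13] turn 0.005 jaw now 97.7 pos [ 0.5375 -0.1052  0.0705] q7 2.09 t 3.15
```

View pics/c3.png

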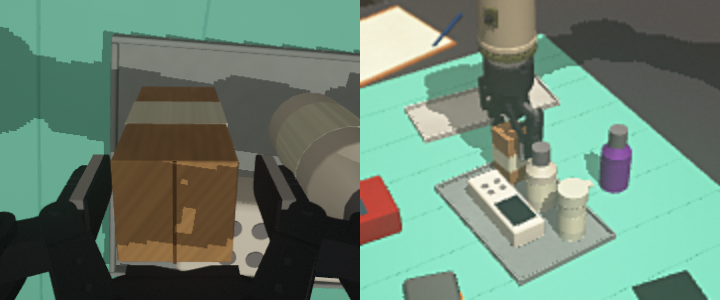

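The carton sits centred between the open pads, about 2 mm to the -y side. I correct for that, grip and lift.

>>> arm_command:
  plan: "0 0 -0.18 0;0 0 -0.18 0;0 0 -0.18 0;0 0 -0.18 0"

```text
time_s: 3.65
position: [0.5377, -0.1072, 0.0705]
tool_rot: [-1.569, -0.101, 0.108]
ft_force: [1.0, -0.4, 0.2]
gripper_width: 0.0685
```

>>> arm_command:
  plan: "0 0 0 0;0 0 0 0;0 0 0 0;0 0 0 0;0 0 0 0"
  grip: 1
  grip_force: 30

```text
time_s: 4.15
position: [0.5377, -0.1072, 0.0705]
tool_rot: [-1.569, -0.101, 0.108]
ft_force: [-1.1, -0.7, 1.0]
gripper_width: 0.0459
```

```bash
python3 -c "
from h import *
go(.5375,-.107,.07,97.4)
go(.574,-.313,.14,88)"
```

```text
shift [-0.01  0.05  0.03] turn 0.004 jaw now 97.6 pos [ 0.5377 -0.1072  0.0705] q7 2.09 t 4.15
shift [  0.83  -6.94 -20.88] turn 0.168 jaw now 97.6 pos [ 0.5377 -0.1072  0.0705] q7 2.09 t 4.15
```

>>> arm_command:
  plan: "0 -1 0 0;0 -3 0 0;0 -5.5 0 0;0.1 -7 -1 0;0.2 -7 -3 0.03"

```text
time_s: 4.65
position: [0.5457, -0.1355, 0.1435]
tool_rot: [-1.569, -0.083, 0.084]
ft_force: [1.3, -0.6, -1.4]
gripper_width: 0.0458
```

```bash
python3 -c "
from h import *
print(env.observe()['gripper_width'])
go(.574,-.313,.14,88)"
```

```text
0.04578274617028044
shift [  0.93   0.36 -17.95] turn 0.141 jaw now 96.1 pos [ 0.5457 -0.1355  0.1435] q7 2.08 t 4.65
```

>>> arm_command:
  plan: "0.3 0 -4 0.03;0.5 0 -8 0.07;0.7 0 -12 0.1;0.9 0 -15.5 0.14;0.9 0.3 -18 0.14"

```text
time_s: 5.15
position: [0.5736, -0.3165, 0.1414]
tool_rot: [-1.573, 0.029, -0.029]
ft_force: [-0.2, -0.2, -1.4]
gripper_width: 0.0454
```

>>> arm_command:
  plan: "0 0 0 0;0 0 0 0;0 0 0 0"

```text
time_s: 5.45
position: [0.574, -0.3151, 0.1416]
tool_rot: [-1.572, 0.028, -0.028]
ft_force: [1.0, -0.1, -0.6]
gripper_width: 0.0458
```

```bash
python3 -c "
from h import *
im,c=shot('wrist','w4')
go(.574,-.313,.0712,88)"
```

```text
shift [-0.03  7.04  0.18] turn 0.0 jaw now 88.0 pos [ 0.5742 -0.3147  0.1416] q7 2.26 t 5.5
```

View pics/w4.png

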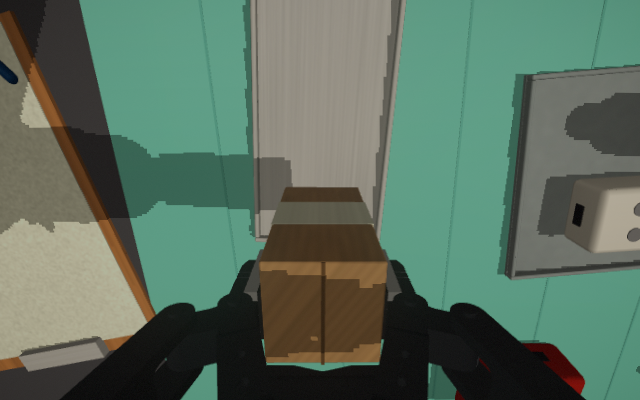

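The carton hangs centred over the far end of the side tray, whose walls are at columns 252 and 392. I lower it.

>>> arm_command:
  plan: "0 2.5 0.1 0;0 4.8 0.1 0;0 6.2 0.1 0;0 6.7 0.1 0;0 6.7 0.1 0"

```text
time_s: 6.0
position: [0.5743, -0.3131, 0.0744]
tool_rot: [-1.571, 0.027, -0.027]
ft_force: [-0.3, 0.1, -1.4]
gripper_width: 0.0455
```

>>> arm_command:
  plan: "0 0.1 0 0;0 0.2 0 0;0 0.35 0 0;0 0.45 0 0;0 0.45 0 0"

```text
time_s: 6.5
position: [0.5746, -0.3133, 0.0706]
tool_rot: [-1.571, 0.026, -0.027]
ft_force: [0.7, 0.8, 3.7]
gripper_width: 0.0456
```

Touched down softly at 3.7 N. I release, go up and move to the bottle.

>>> arm_command:
  plan: "0 0 0 0;0 0 0 0;0 0 0 0;0 0 0 0"
  grip: 0.2

```text
time_s: 6.9
position: [0.5745, -0.3133, 0.0705]
tool_rot: [-1.571, 0.026, -0.027]
ft_force: [0.2, 0.4, -0.6]
gripper_width: 0.0687
```

>>> arm_command:
  plan: "0 -3 0 0;0 -7 0 0;0 -11 0 0;0 -13 0 0;0 -13.5 0 0"

```text
time_s: 7.4
position: [0.5754, -0.3142, 0.2088]
tool_rot: [-1.573, 0.023, -0.031]
ft_force: [0.4, -0.1, 0.2]
gripper_width: 0.0684
```

```bash
python3 -c "
from h import *
print(env.observe()['gripper_width'])
go(.53,-.0235,.21,92)"
```

```text
0.0683751459590817
shift [-5.54 -0.22 28.9 ] turn -0.069 jaw now 88.0 pos [ 0.5754 -0.3142  0.2088] q7 2.24 t 7.4
```

>>> arm_command:
  plan: "-0.9 0 4.8 0;-1.8 0 9.6 0;-2.7 0 14.4 0;-3.6 0 19.2 0;-4.5 0 24 0"
  grip: 0.35

```text
time_s: 7.9
position: [0.5375, -0.0706, 0.2067]
tool_rot: [-1.573, 0.024, -0.029]
ft_force: [1.3, 1.3, -0.3]
gripper_width: 0.0553
```

>>> arm_command:
  plan: "-1 -0.2 4.6 -0.06;-1 -0.2 4.7 -0.069;-1 -0.2 4.7 -0.069;-1 -0.2 4.7 -0.069;-1 -0.2 4.7 -0.069"

```text
time_s: 8.4
position: [0.529, -0.0252, 0.2082]
tool_rot: [-1.574, -0.027, 0.022]
ft_force: [0.6, -0.5, 0.0]
gripper_width: 0.0557
```

```bash
python3 -c "
from h import *
im,c=shot('wrist','w5')
go(.53,-.0235,.104,92)"
```

```text
shift [ 0.07 10.43  0.2 ] turn -0.003 jaw now 91.8 pos [ 0.529  -0.0252  0.2083] q7 1.72 t 8.45
```

View pics/w5.png

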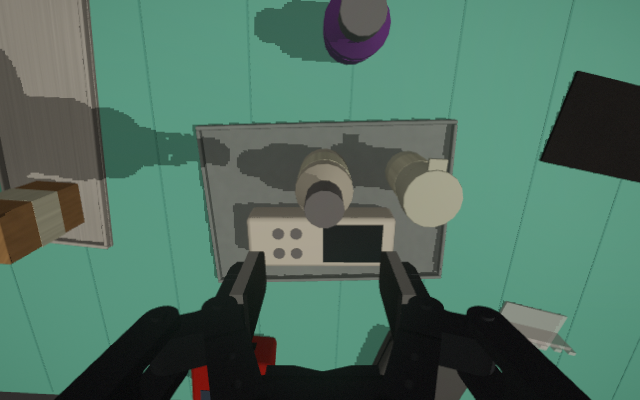

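The view shows bottle cap top at (324,209), tub cap (428,193), analyser (321,239) and mat edge at right. The carton stands in the side tray at left.

```bash
cat > m2.py <<'E'
from h import *
im,c=load('w5')
print('tub',onz(c,[[428,193]],.096),'bottle',onz(c,[[323.5,209]],.116))
q=onz(c,[[195,127],[456,120],[440,275],[217,280]],.012);print('kit',q.mean(0),np.degrees(np.arctan2(*(q[1]-q[0]+q[2]-q[3])[::-1]))-90)
q=onz(c,[[248,221],[394,218],[393,263],[249,266]],.04);print('ana',q.mean(0),np.degrees(np.arctan2(*(q[1]-q[0]+q[2]-q[3])[::-1]))-90,q.round(3).tolist())
q=onz(c,[[577,71],[540,160]],.004);print(q,np.hypot(*(q[0]-q[1])))
P=[[.5375,-.107,.098],[.53,-.0235,.116]]
E
python3 m2.py
```

```text
tub [[0.52372246 0.05741423]] bottle [[ 0.53217838 -0.02415964]]
kit [ 0.56925519 -0.0194872 ] 3.3985038377638688
ana [ 0.59781989 -0.02464542] 3.24726384242409 [[0.576, -0.098], [0.568, 0.047], [0.619, 0.051], [0.628, -0.099]]
[[0.42372718 0.21852011]
 [0.51234325 0.20322485]] 0.08992637418475873
```

>>> arm_command:
  plan: "0.2 3 0.13 0;0.2 6 0.13 0;0.2 9 0.13 0;0.2 10.2 0.13 0;0.2 10.4 0.13 0"

```text
time_s: 8.95
position: [0.5304, -0.0251, 0.103]
tool_rot: [-1.575, -0.024, 0.024]
ft_force: [0.9, -1.0, -0.0]
gripper_width: 0.0554
```

>>> arm_command:
  plan: "0 0 0 0;0 0 0 0;0 0 0 0"

```text
time_s: 9.25
position: [0.5313, -0.0252, 0.1042]
tool_rot: [-1.575, -0.025, 0.022]
ft_force: [0.7, -0.8, 0.6]
gripper_width: 0.0558
```

```bash
python3 -c "
from h import *
im,c=shot('wrist','w6')
cv2.imwrite('pics/w6c.png',im[150:400,180:480])
go(.5315,-.024,.104,92)"
```

```text
shift [0.04 0.01 0.11] turn -0.005 jaw now 91.7 pos [ 0.5311 -0.0251  0.1041] q7 1.8 t 9.3
```

View pics/w6c.png

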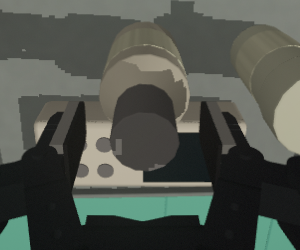

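>>> arm_command:
  plan: "0 0 0.17 0;0 0 0.17 0;0 0 0.17 0;0 0 0.17 0"

```text
time_s: 9.7
position: [0.5311, -0.0234, 0.1041]
tool_rot: [-1.575, -0.025, 0.022]
ft_force: [0.1, -0.4, 0.3]
gripper_width: 0.0554
```

>>> arm_command:
  plan: "0 0 0 0;0 0 0 0;0 0 0 0;0 0 0 0;0 0 0 0"
  grip: 1

```text
time_s: 10.2
position: [0.5312, -0.0234, 0.1042]
tool_rot: [-1.575, -0.026, 0.022]
ft_force: [0.0, 0.2, 1.3]
gripper_width: 0.0291
```

```bash
python3 -c "
from h import *
print(env.observe()['gripper_width'])
go(.489,-.3057,.164,86)"
```

```text
0.029114567407696183
shift [ -5.05  -5.88 -28.11] turn 0.1 jaw now 91.7 pos [ 0.5312 -0.0234  0.1042] q7 1.79 t 10.2
```

>>> arm_command:
  plan: "0 -1 0 0;0 -3 0 0;0 -5 0 0;-0.2 -6 -1 0;-0.6 -6 -3.5 0"

```text
time_s: 10.7
position: [0.5272, -0.0568, 0.166]
tool_rot: [-1.573, -0.031, 0.023]
ft_force: [0.3, 0.3, -1.6]
gripper_width: 0.0289
```

>>> arm_command:
  plan: "-0.8 0 -4.5 0;-1.6 0 -9 0;-2.4 0 -13.5 0;-3.2 0 -18 0;-4 0 -22 0"

```text
time_s: 11.2
position: [0.4934, -0.281, 0.1666]
tool_rot: [-1.574, -0.03, 0.022]
ft_force: [0.7, -0.3, -1.3]
gripper_width: 0.0287
```

```bash
python3 -c "
from h import *
print(env.observe()['gripper_width'])
go(.489,-.3057,.164)"
```

```text
0.0287307579844478
shift [-0.53  0.27 -2.45] turn 0.0 jaw now 91.9 pos [ 0.4934 -0.281   0.1666] q7 2.3 t 11.2
```

>>> arm_command:
  plan: "-0.5 0 -1.5 0;-0.5 0.3 -2.4 0;-0.5 2.5 -2.4 0;-0.5 4.8 -2.4 0;-0.5 5.7 -2.4 0"

```text
time_s: 11.7
position: [0.4889, -0.3035, 0.1072]
tool_rot: [-1.572, -0.029, 0.026]
ft_force: [0.2, 0.3, -1.6]
gripper_width: 0.0291
```

>>> arm_command:
  plan: "0 0 0 0;0 0 0 0"

```text
time_s: 11.9
position: [0.4893, -0.3029, 0.1074]
tool_rot: [-1.571, -0.03, 0.027]
ft_force: [-0.1, -0.4, -1.3]
gripper_width: 0.029
```

>>> arm_command:
  plan: "0 0.1 -0.2 0;0 0.2 -0.2 0;0 0.3 -0.2 0;0 0.36 -0.2 0;0 0.36 -0.2 0"

```text
time_s: 12.4
position: [0.4896, -0.305, 0.1042]
tool_rot: [-1.571, -0.03, 0.026]
ft_force: [0.3, -0.1, 0.6]
gripper_width: 0.0294
```

>>> arm_command:
  plan: "0 0 0 0;0 0 0 0;0 0 0 0;0 0 0 0"
  grip: 0.35

```text
time_s: 12.8
position: [0.4895, -0.305, 0.1042]
tool_rot: [-1.571, -0.03, 0.026]
ft_force: [-0.3, 0.5, 0.4]
gripper_width: 0.0554
```

>>> arm_command:
  plan: "0 -3 0 0;0 -7 0 0;0 -9.5 0 0;0 -9.5 1 0;0 -9.5 4 0"

```text
time_s: 13.3
position: [0.4873, -0.2673, 0.1997]
tool_rot: [-1.574, -0.028, 0.022]
ft_force: [0.4, 0.2, -0.2]
gripper_width: 0.0557
```

```bash
python3 -c "
from h import *
print(env.observe()['gripper_width'])
go(.5237,.0585,.19,92)"
```

```text
0.05573708732349532
shift [ 4.66  0.89 32.45] turn -0.003 jaw now 91.8 pos [ 0.4873 -0.2673  0.1997] q7 2.25 t 13.3
```

>>> arm_command:
  plan: "0.7 0 4.8 0;1.4 0 9.6 0;2.1 0 14.4 0;2.8 0 19.2 0;3.4 0 24 0"
  grip: 0.2

```text
time_s: 13.8
position: [0.5131, -0.0238, 0.1986]
tool_rot: [-1.573, -0.028, 0.023]
ft_force: [1.2, -0.2, 0.1]
gripper_width: 0.0682
```

>>> arm_command:
  plan: "0.6 0.3 4.4 0;1.2 0.8 8.4 0;1.2 0.8 8.5 0;1.2 0.8 8.5 0;1.2 0.8 8.5 0"

```text
time_s: 14.3
position: [0.5222, 0.0602, 0.19]
tool_rot: [-1.574, -0.026, 0.022]
ft_force: [0.7, -0.6, 0.8]
gripper_width: 0.0681
```

Run:
```python
from h import *
im,c=shot('wrist','w7')
go(.5237,.0585,.081,92)
h=cv2.cvtColor(im,cv2.COLOR_BGR2HSV)
cv2.imwrite('pics/w7c.png',im[120:400,120:520])
```

```text
shift [ 0.11 10.93 -0.1 ] turn -0.005 jaw now 91.7 pos [0.5223 0.0598 0.1903] q7 1.55 t 14.35
```

View pics/w7c.png

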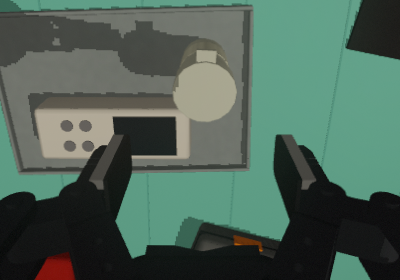

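Run:
```python
from h import *
im,c=load('w7')
print(onz(c,[[325,210.5]],.096))
p=onz(c,[[325,210.5]],.096)[0]; go(p[0],p[1],.081,92)
```

```text
[[0.52713919 0.06245453]]
shift [ 0.46 10.93  0.28] turn -0.005 jaw now 91.7 pos [0.5223 0.0598 0.1903] q7 1.55 t 14.35
```

>>> arm_command:
  plan: "0.4 3 0.25 0;0.4 6 0.25 0;0.4 9 0.25 0;0.4 10.6 0.25 0;0.4 10.9 0.25 0"

```text
time_s: 14.85
position: [0.5251, 0.0602, 0.0794]
tool_rot: [-1.575, -0.021, 0.021]
ft_force: [0.2, 0.2, -0.6]
gripper_width: 0.0685
```

>>> arm_command:
  plan: "0 0 0 0;0 0 0 0;0 0 0 0"

```text
time_s: 15.15
position: [0.5259, 0.06, 0.0805]
tool_rot: [-1.575, -0.022, 0.019]
ft_force: [0.7, 0.7, 0.4]
gripper_width: 0.0681
```

```bash
python3 -c "
from h import *
im,c=shot('wrist','w8')
cv2.imwrite('pics/w8c.png',im[150:400,160:480])
go(.527,.0622,.081,92)"
```

```text
shift [ 0.12 -0.05  0.2 ] turn -0.008 jaw now 91.5 pos [0.5258 0.0602 0.0805] q7 1.63 t 15.2
```

View pics/w8c.png

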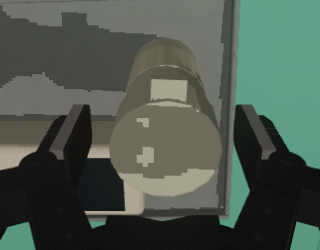

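>>> arm_command:
  plan: "0 0 0.18 0;0 0 0.18 0;0 0 0.18 0;0 0 0.18 0"

```text
time_s: 15.6
position: [0.5258, 0.0621, 0.0805]
tool_rot: [-1.575, -0.022, 0.02]
ft_force: [-0.7, 0.4, 0.4]
gripper_width: 0.0681
```

>>> arm_command:
  plan: "0 0 0 0;0 0 0 0;0 0 0 0;0 0 0 0;0 0 0 0"
  grip: 1

```text
time_s: 16.1
position: [0.526, 0.0621, 0.0807]
tool_rot: [-1.574, -0.023, 0.02]
ft_force: [0.1, -0.1, 4.2]
gripper_width: 0.047
```

>>> arm_command:
  plan: "0 -1 0 0;0 -3 0 0;0 -5 0 0;-0.3 -6 -1 0;-1.2 -6 -3.5 0"

```text
time_s: 16.6
position: [0.5159, 0.0284, 0.1424]
tool_rot: [-1.573, -0.028, 0.02]
ft_force: [-0.2, -0.9, -1.1]
gripper_width: 0.0472
```

```bash
python3 -c "
from h import *
print(env.observe()['gripper_width'])
go(.404,-.2985,.1405)"
```

```text
0.04722147753299302
shift [-12.19   0.22 -32.33] turn 0.0 jaw now 91.8 pos [0.5159 0.0284 0.1424] q7 1.64 t 16.6
```

>>> arm_command:
  plan: "-1.6 0 -4.4 0;-3.2 0 -8.8 0;-4.8 0 -13.2 0;-6.4 0 -17.5 0;-8 0 -21.5 0"

```text
time_s: 17.1
position: [0.4408, -0.1914, 0.1427]
tool_rot: [-1.573, -0.027, 0.02]
ft_force: [0.9, -1.5, -0.4]
gripper_width: 0.047
```

>>> arm_command:
  plan: "-1.6 0 -4.3 0;-3.2 0 -8.3 0;-4.2 0 -10.5 0;-4.2 0.1 -10.9 0;-4.2 0.1 -10.9 0"

```text
time_s: 17.6
position: [0.4011, -0.3023, 0.1415]
tool_rot: [-1.573, -0.025, 0.018]
ft_force: [0.5, 1.1, -0.5]
gripper_width: 0.0474
```

```bash
python3 -c "
from h import *
print(env.observe()['gripper_width'])
go(.404,-.2985,.0807)"
```

```text
0.04736778449224775
shift [0.28 6.09 0.39] turn 0.0 jaw now 91.6 pos [ 0.4011 -0.3023  0.1415] q7 2.38 t 17.6
```

>>> arm_command:
  plan: "0.3 1 0.2 0;0.3 3 0.2 0;0.3 5 0.2 0;0.3 5.7 0.2 0;0.3 5.7 0.2 0"

```text
time_s: 18.1
position: [0.404, -0.2988, 0.0833]
tool_rot: [-1.572, -0.024, 0.021]
ft_force: [0.6, -0.1, -0.9]
gripper_width: 0.0467
```

>>> arm_command:
  plan: "0 0.1 0 0;0 0.2 0 0;0 0.3 0 0;0 0.42 0 0;0 0.42 0 0"

```text
time_s: 18.6
position: [0.405, -0.2992, 0.0805]
tool_rot: [-1.572, -0.026, 0.019]
ft_force: [-1.8, 3.1, 12.0]
gripper_width: 0.047
```

>>> arm_command:
  plan: "0 0 0 0;0 0 0 0;0 0 0 0;0 0 0 0"
  grip: 0.2

```text
time_s: 19.0
position: [0.4049, -0.2991, 0.0805]
tool_rot: [-1.572, -0.026, 0.02]
ft_force: [-0.3, 0.1, 0.1]
gripper_width: 0.068
```

>>> arm_command:
  plan: "0 -3 0 0;0 -7 0 0;0 -11 0 0;0 -12 0.5 0;0 -12 3 0"

```text
time_s: 19.5
position: [0.4039, -0.2716, 0.2025]
tool_rot: [-1.574, -0.026, 0.014]
ft_force: [0.4, -0.1, 0.2]
gripper_width: 0.0684
```

```bash
python3 -c "
from h import *
print(env.observe()['gripper_width'])
go(.597,-.0245,.16,3.3)"
```

```text
0.06837702836072747
shift [19.89  4.31 24.23] turn 1.538 jaw now 91.4 pos [ 0.4039 -0.2716  0.2025] q7 2.23 t 19.5
```

>>> arm_command:
  plan: "2.5 0 3 0.14;5 0 6 0.28;7.5 0 9 0.42;10 0 12 0.56;12 0 15 0.7"
  grip: 0.1
  grip_force: 40

```text
time_s: 20.0
position: [0.521, -0.1167, 0.2022]
tool_rot: [-1.505, 0.526, -0.539]
ft_force: [0.3, -0.4, -0.7]
gripper_width: 0.0768
```

```bash
python3 -c "
from h import *
go(.597,-.0245,.2,3.3)"
```

```text
shift [ 0.11  0.25 11.95] turn 0.833 jaw now 51.0 pos [ 0.521  -0.1167  0.2022] q7 1.23 t 20.0
```

>>> arm_command:
  plan: "0 0 3 0.14;0 0 6 0.28;0 0 9 0.42;0 0 11 0.56;0.1 0 12 0.7"

```text
time_s: 20.5
position: [0.5979, -0.0211, 0.2012]
tool_rot: [-1.291, 1.063, -1.075]
ft_force: [-0.1, -0.5, -0.0]
gripper_width: 0.0771
```

>>> arm_command:
  plan: "0 0 0 0.13;0 0 0 0.13;0 0 0 0.13;0 0 0 0.13"

```text
time_s: 20.9
position: [0.5976, -0.0216, 0.2011]
tool_rot: [-1.236, 1.159, -1.169]
ft_force: [0.1, 0.3, 0.1]
gripper_width: 0.0768
```

Run:
```python
from h import *
im,c=shot('wrist','w9'); go(.597,-.0245,.022,3.3)
shot('scene','s9')
```

```text
shift [ 0.23 17.93 -0.19] turn 0.002 jaw now 3.4 pos [ 0.5977 -0.0216  0.2013] q7 0.34 t 20.95
```

View pics/w9.png

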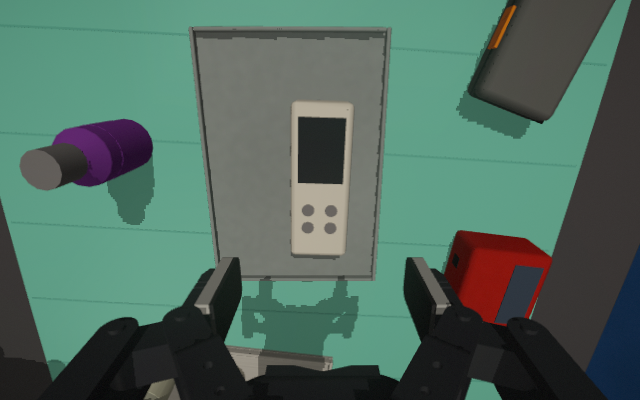

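The kit tray now holds only the analyser, at (321,178) with the screen at the +y end. The photometer is at (505,275) and the case at (545,55), both clear of it.

Run:
```python
from h import *
im,c=load('w9'); h=cv2.cvtColor(im,cv2.COLOR_BGR2HSV)
def rect(m,z,n):
    k=max(cv2.findContours(cv2.morphologyEx(m.astype(np.uint8),cv2.MORPH_CLOSE,np.ones((3,3))),0,cv2.CHAIN_APPROX_NONE)[0],key=cv2.contourArea)
    r=cv2.minAreaRect((onz(c,k.reshape(-1,2),z)*1000).astype(np.float32));print(n,np.round(r[0],1),np.round(r[1],1),round(r[2],2),k.reshape(-1,2).min(0),k.reshape(-1,2).max(0));return r
w=np.zeros(im.shape[:2],bool);w[90:262,280:365]=1
print(h[230,300],h[253,320],h[150,270])
rect(w&(h[...,2]>175),.04,'ana')
rect(w&(h[...,2]>160),.04,'ana')
q=onz(c,[[190,28],[391,28],[375,279],[218,279]],.012);print('kit',q.mean(0),np.degrees(np.arctan2(*(q[1]-q[2]+q[0]-q[3])[::-1]))-90)
```

```text
[ 20  35 181] [ 21  37 164] [ 39  16 115]
ana [598.3 -23.7] [ 47.4 143.8] 1.5 [294 103] [349 252]
ana [597.9 -23.7] [ 51.1 145.6] 1.79 [292 102] [351 253]
kit [ 0.57168851 -0.01823609] 3.252666394462892
```

>>> arm_command:
  plan: "0.2 4 0 0.024;0.2 8 0 0.024;0.2 12 0 0.024;0.2 15 0 0.024;0.2 16 0 0.024"

```text
time_s: 21.5
position: [0.5967, -0.0239, 0.0383]
tool_rot: [-1.227, 1.18, -1.185]
ft_force: [-1.3, 0.7, 1.0]
gripper_width: 0.077
```

>>> arm_command:
  plan: "0 0.7 0 0;0 1.4 0 0;0 1.7 0 0;0 1.8 0 0;0 1.8 0 0"

```text
time_s: 22.0
position: [0.5973, -0.0239, 0.021]
tool_rot: [-1.226, 1.179, -1.186]
ft_force: [-0.5, 0.0, 0.6]
gripper_width: 0.0768
```

```bash
python3 -c "
from h import *
go(.598,-.024,.022,2); print(env.observe()['ft_force'])
im,c=shot('wrist','w10');cv2.imwrite('pics/w10c.png',im[80:400,140:500])"
```

```text
shift [ 0.01 -0.1   0.07] turn 0.001 jaw now 2.1 pos [ 0.5973 -0.0239  0.021 ] q7 0.44 t 22.0
[-0.48247652  0.03696457  0.63514381]
```

View pics/w10c.png

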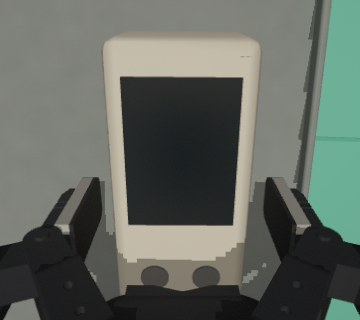

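The analyser is centred between the pads. I grip and lift.

>>> arm_command:
  plan: "0 0 0 0;0 0 0 0;0 0 0 0;0 0 0 0;0 0 0 0"
  grip: 1
  grip_force: 50

```text
time_s: 22.55
position: [0.5977, -0.0239, 0.0218]
tool_rot: [-1.225, 1.179, -1.186]
ft_force: [-1.3, 0.2, 5.2]
gripper_width: 0.0557
```

>>> arm_command:
  plan: "0 -0.7 0 0;0 -2 0 0;0 -4 0 0;0 -6.5 0 0;0 -8 0 0"

```text
time_s: 23.05
position: [0.598, -0.0241, 0.1042]
tool_rot: [-1.224, 1.177, -1.187]
ft_force: [-0.1, -0.3, -2.5]
gripper_width: 0.0554
```

```bash
python3 -c "
from h import *
print(env.observe()['gripper_width'])
go(.481,.300,.10,-9.3)"
```

```text
0.055379781614698594
shift [-32.81   0.28 -10.53] turn 0.198 jaw now 2.1 pos [ 0.598  -0.0241  0.1042] q7 0.38 t 23.05
```

>>> arm_command:
  plan: "-4 0 -1.3 0.02;-8 0 -2.6 0.06;-12 0 -3.9 0.1;-16 0 -5.2 0.15;-20 0 -6.5 0.2"

```text
time_s: 23.55
position: [0.525, 0.1749, 0.1038]
tool_rot: [-1.123, 1.325, -1.334]
ft_force: [0.2, 0.9, -4.0]
gripper_width: 0.0552
```

Run:
```python
from h import *
print(env.observe()['gripper_width'])
go(.481,.300,.10,-9.3)
def rect(c,m,z,n):
    k=max(cv2.findContours(m.astype(np.uint8),0,cv2.CHAIN_APPROX_NONE)[0],key=cv2.contourArea)
    r=cv2.minAreaRect((onz(c,k.reshape(-1,2),z)*1000).astype(np.float32));print(n,np.round(r[0],1),np.round(r[1],1),round(r[2],2),k.reshape(-1,2).min(0),k.reshape(-1,2).max(0))
for n,(x0,y0,x1,y1) in(('scene0',(350,190,420,255)),('side0',(325,203,378,262))):
    im=cv2.imread(f'pics/{n}.png');c=cal(n[:-1]);V=im.max(2);w=np.zeros(V.shape,bool);w[y0:y1,x0:x1]=1
    rect(c,w&(V<75),.004,n)
im,c=load('w9')
```

```text
0.055199968497954666
shift [-11.61   0.33  -6.41] turn -0.004 jaw now -9.5 pos [0.525  0.1749 0.1038] q7 -0.18 t 23.55
scene0 [452.4 383.1] [20.7  6.3] 63.93 [410 234] [414 240]
side0 [481.9 301.7] [176.8  90. ] 80.48 [329 209] [371 257]
```

>>> arm_command:
  plan: "-4 0 -2.1 0;-8 0 -4.3 0;-11 0 -6 0;-11.7 0 -6.3 0;-11.7 0 -6.3 0"

```text
time_s: 24.05
position: [0.4813, 0.3027, 0.1033]
tool_rot: [-1.125, 1.323, -1.331]
ft_force: [-0.5, -1.0, -3.5]
gripper_width: 0.0554
```

>>> arm_command:
  plan: "0 0 0 0;0 0 0 0;0 0 0 0"

```text
time_s: 24.35
position: [0.4819, 0.3011, 0.1035]
tool_rot: [-1.123, 1.325, -1.333]
ft_force: [-0.3, 0.4, -3.6]
gripper_width: 0.0552
```

Run:
```python
from h import *
go(.482,.3005,.022,-9.4)
im,c=shot('wrist','w11');s,_=shot('side','s11')
cv2.imwrite('pics/v11.png',np.hstack([im[0:300,120:520],cv2.resize(s[180:280,300:420],None,fx=3,fy=3)]))
```

```text
shift [ 0.05  8.15 -0.03] turn -0.001 jaw now -9.4 pos [0.4819 0.3011 0.1035] q7 -0.42 t 24.35
```

View pics/v11.png

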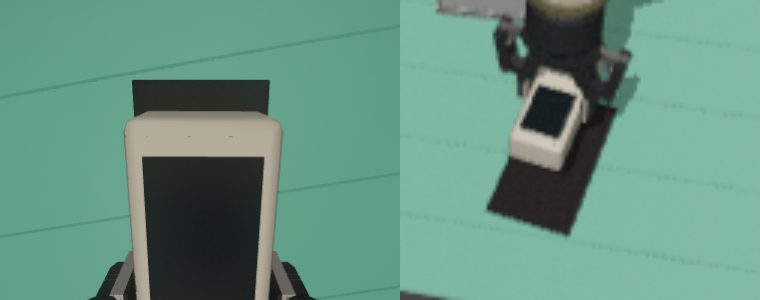

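Run:
```python
from h import *
im,c=load('w11')
V=im.max(2); g=im[84:110]
for r in(84,95,104): 
    x=np.where(V[r,200:450]<80)[0]+200; print(r,x.min(),x.max())
col=np.where(V[:140,321]<80)[0];print('top row',col.min())
q=onz(c,[[253,80],[389.5,80]],.004);print(q,np.hypot(*(q[0]-q[1])))
d=q[1]-q[0];a=np.degrees(np.arctan2(d[1],d[0]));u=np.array([d[1],-d[0]])/np.hypot(*d)
print('edge ang',a,'centre est',q.mean(0)+u*.09,q.mean(0)-u*.09)
s=np.array([[125,118],[282,118]])+[120,0]
print(onz(c,s,.0855+.036))
```

```text
84 252 388
95 253 388
104 254 387
top row 80
[[0.45338665 0.395426  ]
 [0.54291805 0.3805766 ]] 0.09075447645409365
edge ang -9.41717717166698 centre est [0.48342639 0.29921422] [0.51287831 0.47678839]
[[0.4702224  0.37791745]
 [0.5220918  0.36928705]]
```

>>> arm_command:
  plan: "0.1 2 0.05 0;0.1 4.5 0.05 0;0.1 6.5 0.05 0;0.1 7.5 0.05 0;0.1 7.7 0.05 0"

```text
time_s: 24.95
position: [0.4821, 0.2997, 0.0254]
tool_rot: [-1.126, 1.325, -1.334]
ft_force: [0.0, -0.1, -3.8]
gripper_width: 0.0549
```

>>> arm_command:
  plan: "0 0 0 0;0 0 0 0;0 0 0 0"

```text
time_s: 25.25
position: [0.4827, 0.3, 0.0264]
tool_rot: [-1.124, 1.324, -1.333]
ft_force: [-0.8, -0.0, -4.1]
gripper_width: 0.0552
```

```bash
python3 -c "
from h import *
go(.4828,.2996,.0215,-9.4)"
```

```text
shift [0.04 0.49 0.01] turn -0.001 jaw now -9.4 pos [0.4827 0.3    0.0264] q7 -0.35 t 25.25
```

>>> arm_command:
  plan: "0 0.15 0 0;0 0.3 0 0;0 0.4 0 0;0 0.48 0 0;0 0.48 0 0"

```text
time_s: 25.75
position: [0.4826, 0.3, 0.0218]
tool_rot: [-1.124, 1.325, -1.333]
ft_force: [-1.6, -0.4, 1.7]
gripper_width: 0.0551
```

>>> arm_command:
  plan: "0 0 0 0;0 0 0 0"

```text
time_s: 25.95
position: [0.4826, 0.3, 0.0218]
tool_rot: [-1.124, 1.325, -1.333]
ft_force: [-0.2, -0.5, 0.1]
gripper_width: 0.0553
```

>>> arm_command:
  plan: "0 0 0 0;0 0 0 0;0 0 0 0;0 0 0 0;0 0 0 0"
  grip: 0.1
  grip_force: 30

```text
time_s: 26.45
position: [0.4827, 0.3001, 0.0219]
tool_rot: [-1.124, 1.325, -1.333]
ft_force: [-1.0, 0.1, -0.1]
gripper_width: 0.0764
```

>>> arm_command:
  plan: "0 -2 0 0;0 -5 0 0;0 -9 0 0;0 -13 0 0;0 -16 0 0"

```text
time_s: 26.95
position: [0.4825, 0.3003, 0.1844]
tool_rot: [-1.122, 1.325, -1.333]
ft_force: [0.4, 1.6, -0.9]
gripper_width: 0.0768
```

>>> arm_command:
  plan: "0 0 0 0;0 0 0 0;0 0 0 0"

```text
time_s: 27.25
position: [0.4818, 0.3001, 0.1833]
tool_rot: [-1.123, 1.325, -1.333]
ft_force: [-1.2, -0.4, -0.5]
gripper_width: 0.0769
```

Run:
```python
from h import *
print(env.observe()['gripper_width'])
im,c=shot('wrist','w12')
h=cv2.cvtColor(im,cv2.COLOR_BGR2HSV)
def rect(m,z,n):
    k=max(cv2.findContours(m.astype(np.uint8),0,cv2.CHAIN_APPROX_NONE)[0],key=cv2.contourArea)
    r=cv2.minAreaRect((onz(c,k.reshape(-1,2),z)*1000).astype(np.float32));print(n,np.round(r[0],1),np.round(r[1],1),round(r[2],2),k.reshape(-1,2).min(0),k.reshape(-1,2).max(0))
w=np.zeros(im.shape[:2],bool);w[30:300,230:420]=1
rect(w&(h[...,2]>150)&(h[...,1]<60),.04,'ana')
green=(h[...,0]>65)&(h[...,0]<95)&(h[...,1]>60)
m=w&~green; m[260:]=0
rect(m,.004,'mat')
go(.405,-.2991,.2,91.6)
```

```text
0.07694906522446104
ana [483.8 300.6] [144.8  50.8] 80.37 [291 101] [353 260]
mat [482.7 299.1] [180.2  90.8] 80.59 [270  81] [370 259]
shift [60.36 -1.62  2.29] turn 1.378 jaw now -9.5 pos [0.4817 0.3    0.183 ] q7 -0.47 t 27.3
```

The analyser lies within about 2 mm and 0.3° of the mat's middle and axis (480–484, 300). Now back to the side tray for the tub.

>>> arm_command:
  plan: "4.5 -0.5 1 -0.14;9 -1 2.3 -0.28;13.5 -1.5 3.5 -0.42;18 -2 4.6 -0.56;22.5 -2 5.7 -0.7"
  grip: 0.2

```text
time_s: 27.8
position: [0.5004, 0.0669, 0.2031]
tool_rot: [-1.417, 0.798, -0.806]
ft_force: [1.4, 0.5, 0.2]
gripper_width: 0.0685
```

```bash
python3 -c "
from h import *
go(.46,-.16,.2,91.6)"
```

```text
shift [ 17.37   0.34 -15.15] turn -1.058 jaw now 31.0 pos [0.5004 0.0669 0.2031] q7 0.52 t 27.8
```

>>> arm_command:
  plan: "3.5 0 -3 -0.14;7 0 -6 -0.28;10.5 0 -9 -0.42;14 0 -12 -0.56;17.4 0 -15 -0.7"

```text
time_s: 28.3
position: [0.4625, -0.1505, 0.2025]
tool_rot: [-1.553, 0.281, -0.286]
ft_force: [0.7, 0.2, 0.7]
gripper_width: 0.0681
```

```bash
python3 -c "
from h import *
go(.405,-.2991,.2,91.6)"
```

```text
shift [ -0.13   0.26 -15.93] turn -0.389 jaw now 69.3 pos [ 0.4625 -0.1505  0.2025] q7 1.6 t 28.3
```

>>> arm_command:
  plan: "0 0.2 -4 -0.13;0 0.2 -8 -0.26;0 0.2 -12 -0.389;-0.1 0.2 -15.9 -0.389;-0.1 0.2 -15.9 -0.389"

```text
time_s: 28.8
position: [0.4011, -0.3045, 0.2001]
tool_rot: [-1.575, -0.015, 0.014]
ft_force: [0.5, -0.4, 0.5]
gripper_width: 0.0683
```

>>> arm_command:
  plan: "0 0 0 0;0 0 0 0;0 0 0 0"

```text
time_s: 29.1
position: [0.4016, -0.3033, 0.1996]
tool_rot: [-1.574, -0.016, 0.016]
ft_force: [0.7, -0.0, -0.5]
gripper_width: 0.0685
```

Run:
```python
from h import *
go(.405,-.2991,.0807,91.6)
im,c=shot('wrist','w13')
# expected tub top vs picture
print(proj(c,[[.4049,-.2991,.096]]).round(1))
V=im[215]; h=cv2.cvtColor(im,cv2.COLOR_BGR2HSV)
p=proj(c,[[.4055,-.2991,.096]])[0]; x,y=int(p[0]),int(p[1])
a=im[y-60:y+60,x-60:x+60].copy(); 
cs=cv2.HoughCircles(cv2.GaussianBlur(cv2.cvtColor(a,6),(5,5),0),cv2.HOUGH_GRADIENT,1,100,param1=60,param2=12,minRadius=28,maxRadius=40);print(cs+np.array([x-60,y-60,0]) if cs is not None else None)
```

```text
shift [ 0.35 11.89  0.45] turn -0.008 jaw now 91.2 pos [ 0.4016 -0.3033  0.1996] q7 2.38 t 29.1
[[327.5 204.3]]
[[[326.5        206.5         29.39999962]]]
```

The tub is where I left it. I descend, grip and lift.

>>> arm_command:
  plan: "0.35 3 0.4 0;0.35 6 0.4 0;0.35 9 0.4 0;0.35 11.5 0.4 0;0.35 11.9 0.4 0"

```text
time_s: 29.65
position: [0.4043, -0.2973, 0.0781]
tool_rot: [-1.572, -0.015, 0.021]
ft_force: [-0.6, -0.2, 0.6]
gripper_width: 0.0683
```

>>> arm_command:
  plan: "0 0 0 0;0 0 0 0;0 0 0 0"

```text
time_s: 29.95
position: [0.4052, -0.2976, 0.0793]
tool_rot: [-1.573, -0.016, 0.02]
ft_force: [-0.1, -0.4, 0.2]
gripper_width: 0.068
```

```bash
python3 -c "
from h import *
go(.4049,-.2991,.0807,91.6)"
```

```text
shift [-0.03 -0.14 -0.15] turn -0.005 jaw now 91.3 pos [ 0.4052 -0.2976  0.0793] q7 2.51 t 29.95
```

>>> arm_command:
  plan: "0 -0.13 -0.15 0;0 -0.13 -0.15 0;0 -0.13 -0.15 0;0 -0.13 -0.15 0"

```text
time_s: 30.35
position: [0.4053, -0.2991, 0.0808]
tool_rot: [-1.573, -0.017, 0.02]
ft_force: [0.6, 0.1, 0.5]
gripper_width: 0.068
```

>>> arm_command:
  plan: "0 0 0 0;0 0 0 0;0 0 0 0;0 0 0 0;0 0 0 0"
  grip: 1

```text
time_s: 30.85
position: [0.4055, -0.2992, 0.081]
tool_rot: [-1.573, -0.017, 0.019]
ft_force: [-0.5, 0.5, 5.5]
gripper_width: 0.0471
```

>>> arm_command:
  plan: "0 -1 0 0;0 -3 0 0;0 -5 0 0;0.5 -6.5 1 0;2 -6.5 4 0"

```text
time_s: 31.35
position: [0.424, -0.2621, 0.1485]
tool_rot: [-1.575, -0.014, 0.012]
ft_force: [1.1, 0.0, -0.6]
gripper_width: 0.0471
```

```bash
python3 -c "
from h import *
print(env.observe()['gripper_width'])
go(.526,.0621,.14,91.5)"
```

```text
0.04712628059505935
shift [10.74  0.72 32.25] turn -0.01 jaw now 91.0 pos [ 0.424  -0.2621  0.1485] q7 2.32 t 31.35
```

>>> arm_command:
  plan: "1.5 0 4.4 0;3 0 8.8 0;4.5 0 13.2 0;6 0 17.6 0;7.5 0 22 0"

```text
time_s: 31.85
position: [0.4955, -0.039, 0.1481]
tool_rot: [-1.575, -0.015, 0.011]
ft_force: [0.5, -1.4, -0.7]
gripper_width: 0.047
```

>>> arm_command:
  plan: "1.3 0 4 0;2.6 0 8 0;3.3 0.5 10 0;3.3 0.7 10.2 0;3.3 0.7 10.2 0"

```text
time_s: 32.35
position: [0.5264, 0.0629, 0.1403]
tool_rot: [-1.576, -0.014, 0.012]
ft_force: [0.3, -1.1, -1.3]
gripper_width: 0.047
```

>>> arm_command:
  plan: "0 0 0 0;0 0 0 0;0 0 0 0"

```text
time_s: 32.65
position: [0.5263, 0.0617, 0.1406]
tool_rot: [-1.576, -0.012, 0.01]
ft_force: [0.5, -1.0, -0.7]
gripper_width: 0.0471
```

```bash
python3 -c "
from h import *
go(.5266,.0621,.085,91.5)"
```

```text
shift [0.02 5.56 0.07] turn -0.012 jaw now 90.8 pos [0.5263 0.0617 0.1406] q7 1.66 t 32.65
```

>>> arm_command:
  plan: "0 2 0.05 -0.012;0 4 0.05 -0.012;0 5 0.05 -0.012;0 5.5 0.05 -0.012;0 5.5 0.05 -0.012"

```text
time_s: 33.15
position: [0.5262, 0.0615, 0.0854]
tool_rot: [-1.576, -0.021, 0.02]
ft_force: [0.2, -0.3, -0.5]
gripper_width: 0.0472
```

>>> arm_command:
  plan: "0 0 0 0;0 0 0 0;0 0 0 0"

```text
time_s: 33.45
position: [0.5266, 0.0616, 0.086]
tool_rot: [-1.576, -0.022, 0.019]
ft_force: [-0.1, -0.6, -0.3]
gripper_width: 0.0468
```

```bash
python3 -c "
from h import *
go(.5266,.0621,.0807,91.5)"
```

```text
shift [-0.    0.53  0.05] turn -0.0 jaw now 91.5 pos [0.5266 0.0616 0.086 ] q7 1.72 t 33.45
```

>>> arm_command:
  plan: "0 0.15 0.05 0;0 0.3 0.05 0;0 0.4 0.05 0;0 0.5 0.05 0;0 0.53 0.05 0"

```text
time_s: 33.95
position: [0.527, 0.062, 0.081]
tool_rot: [-1.576, -0.022, 0.019]
ft_force: [-0.7, -1.1, 6.2]
gripper_width: 0.047
```

>>> arm_command:
  plan: "0 0 0 0;0 0 0 0"

```text
time_s: 34.15
position: [0.527, 0.0621, 0.0811]
tool_rot: [-1.576, -0.022, 0.019]
ft_force: [-1.3, 0.2, 2.3]
gripper_width: 0.0472
```

>>> arm_command:
  plan: "0 0 0 0;0 0 0 0;0 0 0 0;0 0 0 0"
  grip: 0.2

```text
time_s: 34.55
position: [0.5269, 0.062, 0.081]
tool_rot: [-1.576, -0.022, 0.019]
ft_force: [0.3, 0.1, -0.2]
gripper_width: 0.0683
```

>>> arm_command:
  plan: "0 -3 0 0;0 -7 0 0;0 -11 0 0;-0.3 -12 -1.5 0;-0.8 -12 -6 0"

```text
time_s: 35.05
position: [0.5218, 0.0064, 0.2029]
tool_rot: [-1.574, -0.031, 0.023]
ft_force: [1.3, -0.2, -1.1]
gripper_width: 0.0686
```

>>> arm_command:
  plan: "-0.5 0 -4.7 0;-1 0 -9.4 0;-1.4 0 -14.1 0;-1.8 0 -18.8 0;-2.2 0 -23.4 0"
  grip: 0.35

```text
time_s: 35.55
position: [0.5071, -0.2303, 0.2032]
tool_rot: [-1.573, -0.032, 0.023]
ft_force: [0.7, 1.2, 0.7]
gripper_width: 0.0556
```

```bash
python3 -c "
from h import *
print(env.observe()['gripper_width'])
go(.4895,-.305,.2,91.8)"
```

```text
0.05555682415247103
shift [-2.02  0.33 -7.41] turn 0.003 jaw now 92.0 pos [ 0.5071 -0.2303  0.2032] q7 2.25 t 35.55
```

>>> arm_command:
  plan: "-1.2 0.3 -4 0;-2 0.3 -7.3 0;-2 0.3 -7.5 0;-2 0.3 -7.5 0;-2 0.3 -7.5 0"

```text
time_s: 36.05
position: [0.4902, -0.3046, 0.1998]
tool_rot: [-1.572, -0.032, 0.024]
ft_force: [0.3, -0.3, 0.1]
gripper_width: 0.0551
```

>>> arm_command:
  plan: "0 0 0 0;0 0 0 0"

```text
time_s: 36.25
position: [0.491, -0.3029, 0.1996]
tool_rot: [-1.572, -0.035, 0.026]
ft_force: [-0.1, -0.4, 0.8]
gripper_width: 0.0555
```

Run:
```python
from h import *
go(.4895,-.305,.1042,91.8)
im,c=shot('wrist','w14')
p=proj(c,[[.4895,-.305,.116]])[0];x,y=p.astype(int)
a=im[y-50:y+50,x-50:x+50]
cs=cv2.HoughCircles(cv2.GaussianBlur(cv2.cvtColor(a,6),(5,5),0),cv2.HOUGH_GRADIENT,1,100,param1=60,param2=10,minRadius=14,maxRadius=28);print(p,cs+np.array([x-50,y-50,0]) if cs is not None else None)
```

```text
shift [-0.21  9.54 -0.19] turn 0.007 jaw now 92.2 pos [ 0.491  -0.3029  0.1996] q7 2.41 t 36.25
[318.95280211 206.68310247] [[[318.5        210.5         21.60000038]]]
```

>>> arm_command:
  plan: "-0.2 3 -0.2 0;-0.2 6 -0.2 0;-0.2 8.5 -0.2 0;-0.2 9.4 -0.2 0;-0.2 9.5 -0.2 0"

```text
time_s: 36.8
position: [0.4891, -0.3048, 0.104]
tool_rot: [-1.571, -0.033, 0.028]
ft_force: [-0.3, 0.1, 0.6]
gripper_width: 0.0555
```

>>> arm_command:
  plan: "0 0 0 0;0 0 0 0;0 0 0 0"

```text
time_s: 37.1
position: [0.4898, -0.305, 0.1051]
tool_rot: [-1.572, -0.035, 0.027]
ft_force: [-0.0, -0.4, 0.3]
gripper_width: 0.0558
```

```bash
python3 -c "
from h import *
go(.4895,-.305,.1042,91.8)"
```

```text
shift [-0.03  0.09  0.01] turn 0.008 jaw now 92.3 pos [ 0.4898 -0.305   0.1051] q7 2.48 t 37.1
```

>>> arm_command:
  plan: "0 0 0 0;0 0 0 0;0 0 0 0;0 0 0 0;0 0 0 0"
  grip: 1

```text
time_s: 37.6
position: [0.4902, -0.3054, 0.1058]
tool_rot: [-1.572, -0.036, 0.026]
ft_force: [-0.7, 1.6, 6.3]
gripper_width: 0.029
```

>>> arm_command:
  plan: "0 -1 0 0;0 -3 0 0;0 -5 0 0;0.2 -6 1 0;0.6 -6 3.5 0"

```text
time_s: 38.1
position: [0.4942, -0.2721, 0.1677]
tool_rot: [-1.575, -0.035, 0.021]
ft_force: [0.5, -1.0, -1.3]
gripper_width: 0.0288
```

>>> arm_command:
  plan: "0.7 0 4 0;1.4 0 8 0;2.1 0 12 0;2.7 0 16 0;3.3 0 20 0"

```text
time_s: 38.6
position: [0.5198, -0.0684, 0.167]
tool_rot: [-1.574, -0.035, 0.022]
ft_force: [1.5, -0.4, -1.6]
gripper_width: 0.0292
```

```bash
python3 -c "
from h import *
print(env.observe()['gripper_width'])
go(.5315,-.0234,.160,91.8)"
```

```text
0.029241759998721382
shift [1.33 0.7  4.46] turn 0.004 jaw now 92.1 pos [ 0.5198 -0.0684  0.167 ] q7 1.93 t 38.6
```

>>> arm_command:
  plan: "0.9 0.2 3 0;1.35 0.5 4.4 0;1.35 0.6 4.5 0;1.35 0.6 4.5 0;1.35 0.6 4.5 0"

```text
time_s: 39.1
position: [0.5313, -0.025, 0.1611]
tool_rot: [-1.575, -0.032, 0.019]
ft_force: [0.2, 0.0, -2.5]
gripper_width: 0.029
```

>>> arm_command:
  plan: "0 1.5 0 0;0 3.5 0 0;0 4.5 0 0;0 5 0 0;0 5 0 0"

```text
time_s: 39.6
position: [0.5312, -0.0258, 0.1104]
tool_rot: [-1.575, -0.031, 0.02]
ft_force: [0.3, -0.1, -0.3]
gripper_width: 0.0292
```

>>> arm_command:
  plan: "0 0 0 0;0 0 0 0;0 0 0 0"

```text
time_s: 39.9
position: [0.5316, -0.0258, 0.111]
tool_rot: [-1.575, -0.031, 0.019]
ft_force: [-0.8, -0.4, -1.6]
gripper_width: 0.0292
```

```bash
python3 -c "
from h import *
print(env.observe()['ft_force'])
go(.5319,-.0234,.1055,91.8)"
```

```text
[-0.80595885 -0.37931705 -1.59061267]
shift [0.04 0.55 0.24] turn 0.001 jaw now 91.8 pos [ 0.5316 -0.0258  0.111 ] q7 1.9 t 39.9
```

>>> arm_command:
  plan: "0.04 0 0.24 0;0.04 0.2 0.24 0;0.04 0.35 0.24 0;0.04 0.45 0.24 0;0.04 0.53 0.24 0"

```text
time_s: 40.4
position: [0.5322, -0.0235, 0.1059]
tool_rot: [-1.575, -0.032, 0.018]
ft_force: [-1.7, -0.1, 8.4]
gripper_width: 0.0292
```

>>> arm_command:
  plan: "0 0 0 0;0 0 0 0"

```text
time_s: 40.6
position: [0.5323, -0.0235, 0.1059]
tool_rot: [-1.575, -0.032, 0.018]
ft_force: [0.2, 0.5, 1.3]
gripper_width: 0.0291
```

>>> arm_command:
  plan: "0 0 0 0;0 0 0 0;0 0 0 0;0 0 0 0"
  grip: 0.35

```text
time_s: 41.0
position: [0.5323, -0.0235, 0.1059]
tool_rot: [-1.575, -0.032, 0.018]
ft_force: [0.3, -0.1, 0.7]
gripper_width: 0.0557
```

>>> arm_command:
  plan: "0 -3 0 0;0 -6.5 0 0;0 -9 0 0;0 -9.5 -1.5 0;0.6 -9.5 -6 0"

```text
time_s: 41.5
position: [0.5405, -0.0788, 0.2017]
tool_rot: [-1.572, -0.04, 0.024]
ft_force: [0.5, -0.3, -0.4]
gripper_width: 0.0552
```

>>> arm_command:
  plan: "0.6 0 -4.5 0.02;1.2 0 -9 0.04;1.8 0 -13.5 0.06;2.3 0 -18 0.065;2.8 0 -21.5 0.065"
  grip: 0.2

```text
time_s: 42.0
position: [0.576, -0.2963, 0.2011]
tool_rot: [-1.572, 0.014, -0.028]
ft_force: [0.4, 1.2, 0.2]
gripper_width: 0.0684
```

```bash
python3 -c "
from h import *
print(env.observe()['gripper_width'])
go(.5746,-.3133,.2,88)"
```

```text
0.0683754855940023
shift [-0.1   0.11 -1.7 ] turn 0.008 jaw now 88.5 pos [ 0.576  -0.2963  0.2011] q7 2.31 t 42.0
```

>>> arm_command:
  plan: "-0.1 0 -1.4 0.008;-0.1 0.1 -1.7 0.008;-0.1 0.1 -1.7 0.008;-0.1 0.1 -1.7 0.008;-0.1 0.1 -1.7 0.008"

```text
time_s: 42.5
position: [0.5753, -0.3114, 0.2001]
tool_rot: [-1.571, 0.018, -0.032]
ft_force: [0.6, 1.0, -0.0]
gripper_width: 0.0686
```

Run:
```python
from h import *
im,c=shot('wrist','w15')
go(.5746,-.3133,.0708,88)
h=cv2.cvtColor(im,cv2.COLOR_BGR2HSV)
m=((h[...,0]>8)&(h[...,0]<20)&(h[...,1]>110)&(h[...,2]>60)).astype(np.uint8);m[:180]=0;m[280:]=0;m[:,:270]=0;m[:,390:]=0
m=cv2.morphologyEx(m,3,np.ones((5,5)))
k=max(cv2.findContours(m,0,1)[0],key=cv2.contourArea);print(k.reshape(-1,2).min(0),k.reshape(-1,2).max(0))
P=np.array([[.023,.023],[-.023,.023],[-.023,-.023],[.023,-.023]])
print(proj(c,np.c_[P+[.5746,-.3133],np.full(4,.098)]).round(0).tolist())
```

```text
shift [-0.18 12.94 -0.17] turn 0.003 jaw now 88.2 pos [ 0.5753 -0.3115  0.2002] q7 2.32 t 42.55
[289 180] [349 226]
[[350.0, 226.0], [349.0, 168.0], [286.0, 170.0], [290.0, 228.0]]
```

The carton is where I left it, so I descend.

>>> arm_command:
  plan: "-0.15 3 -0.2 0;-0.15 6 -0.2 0;-0.15 9 -0.2 0;-0.15 12 -0.2 0;-0.15 12.9 -0.2 0"

```text
time_s: 43.05
position: [0.574, -0.3111, 0.068]
tool_rot: [-1.569, 0.02, -0.028]
ft_force: [-0.8, 0.6, -0.5]
gripper_width: 0.0686
```

>>> arm_command:
  plan: "0 0 0 0;0 0 0 0;0 0 0 0"

```text
time_s: 43.35
position: [0.5749, -0.3115, 0.0698]
tool_rot: [-1.57, 0.018, -0.029]
ft_force: [0.3, 0.1, -0.6]
gripper_width: 0.0682
```

```bash
python3 -c "
from h import *
go(.5746,-.3133,.0708,88)"
```

```text
shift [-0.03 -0.1  -0.18] turn 0.005 jaw now 88.3 pos [ 0.5749 -0.3115  0.0698] q7 2.39 t 43.35
```

>>> arm_command:
  plan: "0 -0.1 -0.2 0;0 -0.1 -0.2 0;0 -0.1 -0.2 0;0 -0.1 -0.2 0"

```text
time_s: 43.75
position: [0.5749, -0.3136, 0.071]
tool_rot: [-1.57, 0.017, -0.03]
ft_force: [-0.8, -0.5, 0.7]
gripper_width: 0.0684
```

>>> arm_command:
  plan: "0 0 0 0;0 0 0 0;0 0 0 0;0 0 0 0;0 0 0 0"
  grip: 1

```text
time_s: 44.25
position: [0.575, -0.3136, 0.0711]
tool_rot: [-1.57, 0.017, -0.03]
ft_force: [-0.4, -1.2, 2.0]
gripper_width: 0.0458
```

>>> arm_command:
  plan: "0 -1 0 0;0 -3 0 0;0 -5 0 0;-0.1 -6 1 0;-0.4 -6 3.5 -0.03"

```text
time_s: 44.75
position: [0.5713, -0.2809, 0.1333]
tool_rot: [-1.573, -0.005, -0.011]
ft_force: [0.3, -0.1, -2.0]
gripper_width: 0.0458
```

```bash
python3 -c "
from h import *
print(env.observe()['gripper_width'])
go(.538,-.1072,.13,97.7)"
```

```text
0.045772329030541625
shift [-3.39  0.26 17.36] turn -0.138 jaw now 89.8 pos [ 0.5713 -0.2809  0.1333] q7 2.34 t 44.75
```

>>> arm_command:
  plan: "-0.8 0 4 -0.03;-1.6 0 8 -0.07;-2.4 0 12 -0.1;-3.1 0 16 -0.135;-3.4 0.2 17.4 -0.138"

```text
time_s: 45.25
position: [0.5374, -0.1006, 0.1301]
tool_rot: [-1.567, -0.119, 0.104]
ft_force: [-0.4, 0.1, -1.5]
gripper_width: 0.0461
```

>>> arm_command:
  plan: "0 0 0 0;0 0 0 0;0 0 0 0"

```text
time_s: 45.55
position: [0.5374, -0.1019, 0.1304]
tool_rot: [-1.568, -0.118, 0.103]
ft_force: [0.8, -0.4, -1.2]
gripper_width: 0.0456
```

```bash
python3 -c "
from h import *
go(.5381,-.1072,.076,97.6)"
```

```text
shift [-0.06  5.44 -0.53] turn 0.008 jaw now 98.0 pos [ 0.5374 -0.1019  0.1304] q7 2.16 t 45.55
```

>>> arm_command:
  plan: "0 1 -0.5 0.008;0 3 -0.5 0.008;0 4.5 -0.5 0.008;0 5.3 -0.5 0.008;0 5.3 -0.5 0.008"

```text
time_s: 46.05
position: [0.5377, -0.1074, 0.0759]
tool_rot: [-1.569, -0.109, 0.098]
ft_force: [-0.6, -0.9, -1.5]
gripper_width: 0.0458
```

>>> arm_command:
  plan: "0 0 0 0;0 0 0 0;0 0 0 0"

```text
time_s: 46.35
position: [0.5381, -0.1074, 0.0765]
tool_rot: [-1.569, -0.109, 0.097]
ft_force: [0.0, -0.0, -1.5]
gripper_width: 0.0457
```

```bash
python3 -c "
from h import *
go(.5381,-.1072,.071,97.6)"
```

```text
shift [0.   0.55 0.02] turn -0.001 jaw now 97.5 pos [ 0.5381 -0.1074  0.0765] q7 2.21 t 46.35
```

>>> arm_command:
  plan: "0 0.15 0 0;0 0.3 0 0;0 0.4 0 0;0 0.48 0 0;0 0.55 0 0"

```text
time_s: 46.85
position: [0.5382, -0.1075, 0.071]
tool_rot: [-1.569, -0.11, 0.097]
ft_force: [-2.0, 0.9, 7.0]
gripper_width: 0.0455
```

>>> arm_command:
  plan: "0 0 0 0;0 0 0 0"

```text
time_s: 47.05
position: [0.5382, -0.1075, 0.0711]
tool_rot: [-1.569, -0.11, 0.097]
ft_force: [-0.6, 0.5, -0.3]
gripper_width: 0.0456
```

>>> arm_command:
  plan: "0 0 0 0;0 0 0 0;0 0 0 0;0 0 0 0"
  grip: 0.2

```text
time_s: 47.45
position: [0.5383, -0.1075, 0.0711]
tool_rot: [-1.569, -0.11, 0.097]
ft_force: [-0.0, -0.3, 0.2]
gripper_width: 0.0681
```

>>> arm_command:
  plan: "0 -3 0 0;0 -7 0 0;0 -11 0 0;0 -15 0 0;0 -19 0 0"

```text
time_s: 47.95
position: [0.5363, -0.1076, 0.2628]
tool_rot: [-1.569, -0.109, 0.096]
ft_force: [0.8, 0.6, -0.3]
gripper_width: 0.0683
```

```bash
python3 -c "
from h import *
print(env.observe()['gripper_width'])
go(.4887,-.0163,.3002,89.5)"
```

```text
0.06827170006462853
shift [-3.5  -3.78  9.67] turn 0.14 jaw now 97.5 pos [ 0.5363 -0.1076  0.2628] q7 2.07 t 47.95
```

>>> arm_command:
  plan: "-1.5 -1.5 4 0.05;-3 -3 8 0.1;-3.5 -3.8 9.7 0.14;-3.5 -3.8 9.7 0.14;-3.5 -3.8 9.7 0.14"

```text
time_s: 48.45
position: [0.4887, -0.0158, 0.3005]
tool_rot: [-1.57, -0.001, -0.013]
ft_force: [0.1, -0.5, 0.2]
gripper_width: 0.0683
```

>>> arm_command:
  plan: "0 0 0 0;0 0 0 0;0 0 0 0"

```text
time_s: 48.75
position: [0.4887, -0.0169, 0.3002]
tool_rot: [-1.57, 0.0, -0.014]
ft_force: [0.6, -0.2, -0.2]
gripper_width: 0.0683
```

Run:
```python
from h import *
im,c=shot('wrist','w16'); s,sc=shot('scene','s16'); go(.4887,-.0163,.3002,89.5)
cv2.imwrite('pics/end.png',np.hstack([im[40:280,190:640],cv2.resize(s[85:265,220:430],None,fx=1.6,fy=1.334)[:240]]))
a=cv2.imread('pics/scene0.png')
# displacement of the supplies between first and last scene pictures (fixed camera)
for n,(x,y,w,h) in dict(carton=(284,116,24,20),bottle=(303,128,16,14),tub=(315,145,22,18)).items():
    t=a[y:y+h,x:x+w]; r=cv2.matchTemplate(s[y-8:y+h+8,x-8:x+w+8],t,cv2.TM_CCOEFF_NORMED);_,v,_,l=cv2.minMaxLoc(r)
    print(n,v,np.array(l)-8)
for n,P in dict(tub=[.527,.0622,.096],bottle=[.532,-.0235,.116],carton=[.538,-.107,.098]).items(): print(n,proj(c,[P]).round(1))
```

```text
shift [0.   0.01 0.02] turn 0.0 jaw now 89.5 pos [ 0.4887 -0.0165  0.3003] q7 1.6 t 48.85
carton 0.8638656139373779 [0 0]
bottle 0.9662598967552185 [0 0]
tub 0.9502742886543274 [0 0]
tub [[394.5 200.8]]
bottle [[315.6 212.6]]
carton [[239.9 212.1]]
```

View pics/end.png

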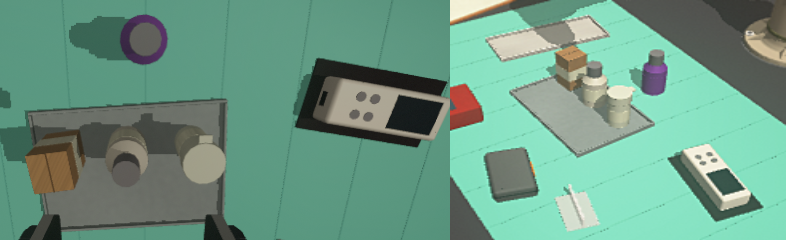

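The final view shows all three supplies upright in the kit tray. They match the first scene picture with 0 px shift, and the analyser lies screen up on the mat. I sign off.

```bash
python3 -c "
from h import *
print(env.sign_off())"
```

```text
the job is handed in; nothing more can be done
None
```

The job is done and handed in at about 49 s on the robot's clock. I moved the carton, bottle and tub to the side tray and laid the analyser screen up on the 180 x 92 mm mat. I then stood the tub, bottle and carton back on their original spots.

**Analyser:** measured by wrist camera after release, its centre was within about 2 mm of the mat's middle. It was within about 0.3° of the mat's long axis.

**Supplies:** compared with the first picture, the fixed scene camera shows 0 px shift for all three, where one pixel is roughly 2–3 mm. The carton match was the weakest (0.86, against 0.95 or better for the others). The last picture shows them upright. The arm's release positions agree with the original grasp positions to about 1 mm.

**Checks that disagreed:**
- My first wrist picture was taken while the arm was still settling, about 3.5 mm off in y. I corrected those values and checked them with closer looks.
- Setting the tub down in the side tray gave a brief 12 N contact, the highest in any end-of-move reading. The other set-downs read about 8 N or less.

I did not measure the photometer, case and strip stand again at the end. The arm never went near them, and the parts visible in the last picture looked undisturbed.

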